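# Tip the food carton down into its green bay

### The arm

A 6-joint arm with a two-finger parallel gripper is mounted at the origin on the work surface. World frame = base frame: x ahead of the robot, y to its left, z up, the work surface at z = 0. Lengths are in mm, angles in rad, forces in N, time in s.
With the tool pointing down it reaches from about 425 to 950 mm from the base axis. Payload 14.7 kg.
Tool frame: the origin (TCP) lies at the very end of the fingers, on their centre line; the grasp point (between the pads) lies 19 mm behind it; z points along the fingers, x is the direction in which the jaws open and shut, and the axes are right-handed (so a half turn about z gives the same grasp; the last joint's range is limited). The gripper opens to 85 mm and grips with 20 to 120 N. Pads are 22 mm wide; open, the fingers measure 114 mm over their backs; the gripper's body (76 mm by 85 mm) begins 54 mm behind the grasp point. The pads swing forward as they close: fully open they stand 13 mm farther back than shut.
Start: joints at [1.113, 0.48, 1.596, -0, 1.065, -0.047], TCP at [259.549, 595.925, 231.297] pointing down, gripper open.
Joint ranges: [-2.75, 2.75], [-0.82, 2.05], [0.23, 2.67], [-1.56, 4.7], [0.09, 2.69], [-2.92, 2.92]. Speed limits (rad/s): [1.89, 1.89, 2.39, 3.01, 3.01, 3.01].

### API

Orientations are given as [roll, pitch, yaw] about the fixed x, y, z axes, in that order (R = Rz(yaw) Ry(pitch) Rx(roll)).
In Python, from workcell import * gives the robot as it stands.
- The arm moves only by the tool move_arm, never from a script. Its arguments are lists of equal length, an entry for each row: "offset": the shift along the tool's x, y, z in cm, a list of three; "turn": the turn, a rotation vector about the tool's x, y, z in rad, a list of three; "claw": the finger opening in cm, from 0 to 8.54. A call has 1 to 5 rows; each row is the pose to reach, as a shift and turn from the pose commanded when the call began, along the tool's axes at that moment; what a row does not reach only later rows make up. A row lasts 1/8 s, in which the tool goes at most 62.5 mm and 10.7 degrees, less where a joint would pass 70% of its speed; a pose out of reach is approached as far as the arm can. A call with a gripper value outside its range is refused whole. The fingers move at their own pace and stop on an object; the grip force is fixed at half the most. Time passes only in rows, so rows that repeat a pose let the fingers close. It gives the time, the measured TCP pose, the force and the opening at its end, in the units of the state.
- sense(): the state, without advancing time (a new reading comes with each control period).
- camera(name): name is "scene" or "top" or "wrist"; returns a dict with "pixels" (480x640x3 uint8, blue, green, red), "fx", "fy", "cx", "cy" (pixels), "R" (3x3) and "t" (3): a world point X has camera coordinates R X + t. Camera axes: x right, y down, z forward; pixel columns grow to the right and rows downward; lengths in mm; the calibration is good to about 2 mm. A picture is of the moment at which its call begins. There is no depth.
- sign_off(): hands the job in, once; it reports no verdict.
Trained networks look in the newest picture that a camera, given by its name, has taken for a name from the list of things; names that differ only in an ending like _2 or _b are one class to them, and where a whole thing is asked for, a point or a joint stands for the part that bears it (a point fixed in the world has none). Each returns a list of dicts, best first, with "p" (0 to 1); they miss things now and then, are a little off and sometimes report something else, mostly with a low value. They report only what shows in the picture. A call takes as long as a camera call.
- cut_out(thing, camera): "pixels" (480x640 bool, what is visible of it) and "box" ([left, top, right, bottom] in pixels, round what is visible of it).
The state is a dict: "time": time; "joints": joint angles; "dq": joint speeds; "joint_efforts": joint torques, N m; "ee_pos": TCP position; "tcp_rot": TCP orientation; "force": force on the tool from outside, world axes, zero at the start; "torque": the same for the moment, N m; "gripper_width": finger opening in mm.
Only numpy, scipy, OpenCV 4.12 (cv2) and the standard library are available. Lean on these libraries where they do the work, as an engineer would, in place of code of your own. Each camera call takes 0.05 s, during which the arm holds its last target.

### The job

The tall fish-food carton does not fit upright under the aquarium shelf: push it near its top with the fingertips so that it tips over and comes to lie flat, wholly inside the green-bordered bay. Do not grip or lift it, and once it is down do not touch it again to slide it into place. Leave the other things on the liner where they are, and finish clear of everything.

Things in the scene. Friction and masses are not known exactly. Their poses are not given: they have to be found in the camera images.
- carton: orange fish-food carton with blue panels, standing upright: 70 mm wide (its x), 45 mm deep (its y), 130 mm tall (its z), 0.1 to 0.2 kg, stiff. Origin at the centre of its underside, on the liner surface at 3 mm above the table. It tips readily about a long foot edge, along its own +y or -y, and needs about 20 degrees of tilt before it falls by itself
- carton_center (a point): centre of the carton, 65 mm up its z axis
- foot_a (a point): point on the carton midway through its depth, -35 mm along its x, at the underside
- foot_b (a point): point on the carton midway through its depth, +35 mm along its x, at the underside
- top_a (a point): point on the carton midway through its depth, -35 mm along its x, at the top
- top_b (a point): point on the carton midway through its depth, +35 mm along its x, at the top
- green_bay: flat bay painted on the liner with a green border 7 mm wide: 140 mm along its x, 175 mm along its y, measured over the outside of the border; no height to speak of. Origin at its centre on the liner. It lies on one side of the carton, along the carton's y axis (+y or -y varies); its inner end starts about 10 mm from the middle of the carton's foot, so the carton stands a little over its border and a straight fall over the near foot edge lands inside
- white_bay: the same bay with a white border, on the opposite side of the carton: not the one wanted
- liner: fixed flat grey shelf liner, 360 mm (its x) by 440 mm (its y), 3 mm thick, origin under its middle; the carton, the bays and the small things stand on it, the small things in two rows along its two long sides, 25 mm or more clear of the bays
- siphon_bell: black plastic gravel siphon bell standing mouth down, 58 mm wide at the foot, 110 mm tall; origin at the centre of its underside
- food_jar: small amber jar with a green cap, 52 mm across, 75 mm tall, standing; origin at the centre of its underside
- dosing_bottle: white bottle with a blue cap, 44 mm across, 120 mm tall, standing; origin at the centre of its underside
- shrimp_tube: white ceramic shrimp tube standing on end, 44 mm across, 85 mm tall; origin at the centre of its underside
- clip: red suction-cup clip, 38 mm across, 36 mm tall, cup down; origin at the centre of its underside
- tongs: stainless steel tongs lying flat, 150 mm long along their own y, about 30 mm wide, 9 mm high; origin under their middle

How it is judged:
By the outcome, as a careful person would: the job done as asked, in the order asked, and still so for the second after the job is handed in, with the robot touching nothing.
It also fails if it takes over 32 s, if anything falls off the work surface, if the arm or the gripper's body presses on something with over 40 N, if the wrist force passes 120 N, or if a joint passes its speed limit or range.

## Working session

There is one attempt and no reset: what is moved stays moved. The work goes in short steps, Python scripts to look and compute and a tool call to move; the robot and the scene stay as the last step left them, time stands still between calls to the robot, and variables do not carry over. Pictures are saved under pics/ and viewed, and the job is handed in when it is done.

Besides the shell and the picture viewer there is one more tool, called after "Call:" as name(argument=value, ...), one argument or row to a line, values as JSON. move_arm: Moves the arm, as the interface text tells. Its arguments: {"type":"object","properties":{"offset":{"type":"array"},"turn":{"type":"array"},"claw":{"type":"array"}},"required":["offset","turn","claw"]}

```bash
mkdir -p pics; ls
python3 - <<'E'
from workcell import *
import cv2
s=sense();print(s['time'],s['ee_pos'],s['tcp_rot'],s['gripper_width'])
for c in ("scene","top"):
    d=camera(c);cv2.imwrite(f'pics/{c}0.png',d['pixels'])
    print(c,d['fx'],d['fy'],d['cx'],d['cy'],d['R'],d['t'])
    for n in ("carton","green_bay","white_bay"):
        print(n,[(round(r['p'],2),r['box']) for r in cut_out(n,c)][:2])
E
```

```text
pics
0.0 [259.38570397 595.571917   230.67568414] [-3.14154870e+00  1.18909385e-03  1.16000539e+00] 85.40054060274127
scene 501.2921048579235 501.2921048579235 318.4263843708192 244.6670802156894 [[-0.81765383  0.575628    0.00972733]
 [ 0.35158944  0.5126539  -0.78330763]
 [-0.45588056 -0.63705446 -0.62155815]] [ 438.87901102 -140.93109109 1117.32875553]
carton [(0.94, [322.7, 212.2, 376.0, 300.3])]
green_bay [(0.56, [263.6, 216.8, 373.7, 296.3])]
white_bay [(0.68, [315.3, 273.9, 449.6, 384.7]), (0.4, [221.7, 209.8, 249.7, 273.9])]
top 538.9044598887239 538.9044598887239 313.99946253014775 234.37300083795452 [[-0.01506544 -0.99966994 -0.02080978]
 [-0.98921821  0.01793356 -0.14534687]
 [ 0.14567209  0.0183957  -0.98916189]] [ 51.21294553 591.68402128 886.51333025]
carton [(0.84, [291.5, 249.5, 321.1, 292.9]), (0.57, [370.2, 182.5, 398.7, 216.5])]
green_bay [(0.63, [307.2, 235.6, 412.2, 325.6])]
white_bay [(0.96, [201.4, 227.3, 300.7, 313.5])]
```

View pics/scene0.png

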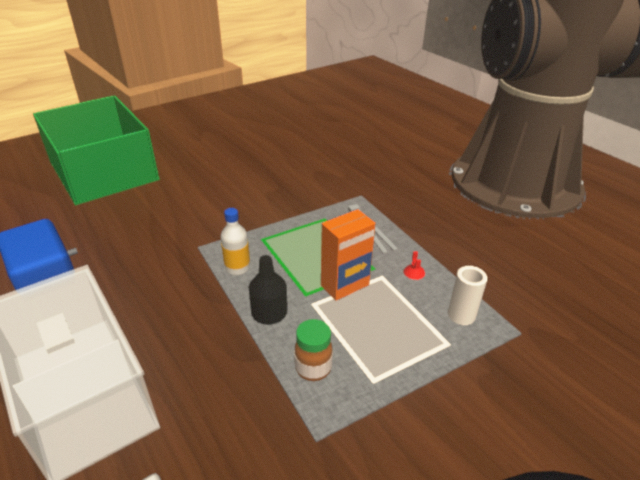

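View pics/top0.png

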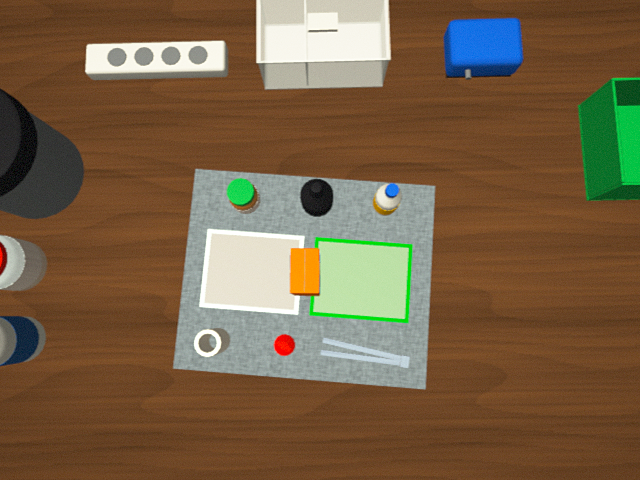

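Top view: carton at (305,271), green bay to its right (310–411, 239–321), which is world −y. White bay is on the left, with the bell (317,197) and clip (284,345) beside the carton. Next I measure the poses.

```bash
cat > h.py <<'E'
import numpy as np,cv2
from scipy.optimize import minimize
def proj(d,X):
    c=X@d['R'].T+d['t']; return np.c_[d['fx']*c[:,0]/c[:,2]+d['cx'],d['fy']*c[:,1]/c[:,2]+d['cy']]
def unproj(d,uv,z):
    uv=np.atleast_2d(uv); r=np.c_[(uv[:,0]-d['cx'])/d['fx'],(uv[:,1]-d['cy'])/d['fy'],np.ones(len(uv))]@d['R']
    C=-d['R'].T@d['t']; return C+r*((z-C[2])/r[:,2])[:,None]
B=np.array([[sx*35,sy*22.5,z] for sx in(-1,1) for sy in(-1,1) for z in(3,133)])
def box(p):
    c,s=np.cos(p[2]),np.sin(p[2]);X=B.copy();X[:,:2]=B[:,:2]@np.array([[c,s],[-s,c]])+p[:2];return X
def iou(d,m,p):
    h=cv2.convexHull(proj(d,box(p)).astype(np.float32))
    M=np.zeros((480*4,640*4),np.uint8);cv2.fillConvexPoly(M,np.round(h*4+1.5).astype(np.int32),1)
    M=cv2.resize(M.astype(np.float32),(640,480),interpolation=cv2.INTER_AREA)
    return np.minimum(M,m).sum()/np.maximum(M,m).sum()
E
python3 - <<'E'
from workcell import *
from h import *
ds={};ms={}
for c in("top","scene"):
    d=camera(c);ds[c]=d;ms[c]=cut_out("carton",c)[0]['pixels'].astype(np.float32)
hsv=cv2.cvtColor(ds['top']['pixels'],cv2.COLOR_BGR2HSV)
g=cv2.inRange(hsv,(50,200,120),(70,255,255));g[:225]=0;g[340:]=0;g[:,:295]=0;g[:,430:]=0
v,u=np.nonzero(g);P=unproj(ds['top'],np.c_[u,v],3)
r=cv2.minAreaRect(P[:,:2].astype(np.float32));print('bay',r,cv2.boxPoints(r))
c0=unproj(ds['top'],[305,271],133)[0]
for names in(("top",),("scene",),("top","scene")):
    f=lambda q:-sum(iou(ds[n],ms[n],[c0[0]+q[0],c0[1]+q[1],q[2]/100]) for n in names)
    b=min((minimize(f,[0,0,a],method='Nelder-Mead',options=dict(initial_simplex=np.array([[0,0,a],[15,0,a],[0,15,a],[0,0,a+10.]]))) for a in(-10,0,10)),key=lambda o:o.fun)
    print(names,b.fun/len(names),c0[:2]+b.x[:2],b.x[2]/100)
for n in("siphon_bell","clip","dosing_bottle","tongs","food_jar","shrimp_tube"):
    o=cut_out(n,"top")
    if o:
        b=o[0]['box'];print(n,round(o[0]['p'],2),unproj(ds['top'],[[b[0],b[1]],[b[2],b[3]]],3)[:,:2].round())
s=sense();print(s['time'],s['ee_pos'],s['tcp_rot'])
E
```

```text
bay ((516.6091918945312, -39.8812255859375), (173.62228393554688, 139.25128173828125), 84.7093505859375) [[ 439.27548  -119.90248 ]
 [ 577.93353  -132.74258 ]
 [ 593.9429     40.14003 ]
 [ 455.28485    52.980133]]
('top',) -0.942542314529419 [523.80805559  56.06979521] -0.009645403681267579
('scene',) -0.0942169725894928 [3.86403120e+02 2.85283096e-01] 0.7737373568566261
('top', 'scene') -0.47079768776893616 [523.78282143  56.10545932] -0.010340507870851246
siphon_bell 0.95 [[700.  63.]
 [630.   9.]]
clip 0.94 [[422. 117.]
 [385.  79.]]
dosing_bottle 0.73 [[ 693.  -61.]
 [ 626. -116.]]
tongs 0.56 [[ 411.   34.]
 [ 358. -118.]]
food_jar 0.58 [[706. 197.]
 [636. 140.]]
shrimp_tube 0.83 [[438. 263.]
 [384. 190.]]
0.9 [259.56035129 595.91786612 231.32043133] [ 3.14158568e+00 -2.99188176e-05  1.15997253e+00]
```

Run:
```python
from workcell import *
from h import *
import h
ds={c:camera(c) for c in("top","scene")};ms={}
lim={'top':(285,240,330,305),'scene':(315,205,382,305)}
for c in ds:
    hsv=cv2.cvtColor(ds[c]['pixels'],cv2.COLOR_BGR2HSV);l,t,r,b=lim[c]
    m=np.zeros((480,640),np.uint8);m[t:b,l:r]=cv2.inRange(hsv,(4,170,90),(18,255,255))[t:b,l:r]
    n,L,S,_=cv2.connectedComponentsWithStats(m);k=1+S[1:,4].argmax()
    v,u=np.nonzero(L==k);H=cv2.convexHull(np.c_[u,v].astype(np.int32));M=np.zeros((480,640),np.uint8);cv2.fillConvexPoly(M,H,1);ms[c]=M.astype(np.float32);print(c,M.sum())
c0=np.array([523.,56.])
for names in(("top",),("scene",),("top","scene")):
    f=lambda q:-sum(iou(ds[n],ms[n],[c0[0]+q[0],c0[1]+q[1],q[2]/100]) for n in names)
    b=min((minimize(f,[0,0,a],method='Nelder-Mead',options=dict(initial_simplex=np.array([[0,0,a],[10,0,a],[0,10,a],[0,0,a+8.]]))) for a in(-16,-8,0,8)),key=lambda o:o.fun)
    p=[*(c0+b.x[:2]),b.x[2]/100];print(names,b.fun/len(names),p)
    for y in(-.12,-.09,-.06,-.03,0): print(y,round(min(minimize(lambda q:f([q[0],q[1],y*100]),[0,0],method='Nelder-Mead',options=dict(initial_simplex=[[0,0],[8,0],[0,8]])).fun/len(names) for _ in[0]),3),end=' ')
    print()
for c in ds:
    im=ds[c]['pixels'].copy();l,t,r,b_=lim[c]
    S=8 if c=='top' else 6
    l-=15;t-=10;r+=15;b_+=10
    im=cv2.resize(im[t:b_,l:r],None,fx=S,fy=S,interpolation=cv2.INTER_CUBIC)[:600,:800]
    hh=cv2.convexHull(proj(ds[c],box(p)).astype(np.float32));cv2.polylines(im,[np.round((hh+.5-[l,t])*S).astype(np.int32)],True,(255,0,255),1)
    cv2.imwrite(f'pics/z_{c}.png',im)
```

```text
top 1339
scene 3836
('top',) -0.926985502243042 [np.float64(524.7840343500472), np.float64(56.21666584306572), np.float64(0.002933413219317857)]
-0.12 -0.897 -0.09 -0.911 -0.06 -0.917 -0.03 -0.921 0 -0.926 
('scene',) -0.9560645818710327 [np.float64(519.5803984219745), np.float64(53.377561819932254), np.float64(0.08472029611108929)]
-0.12 -0.941 -0.09 -0.942 -0.06 -0.947 -0.03 -0.948 0 -0.952 
('top', 'scene') -0.9272799491882324 [np.float64(524.0353900537365), np.float64(55.81677457803882), np.float64(-0.008540140961181523)]
-0.12 -0.907 -0.09 -0.913 -0.06 -0.92 -0.03 -0.924 0 -0.925
```

View pics/z_top.png

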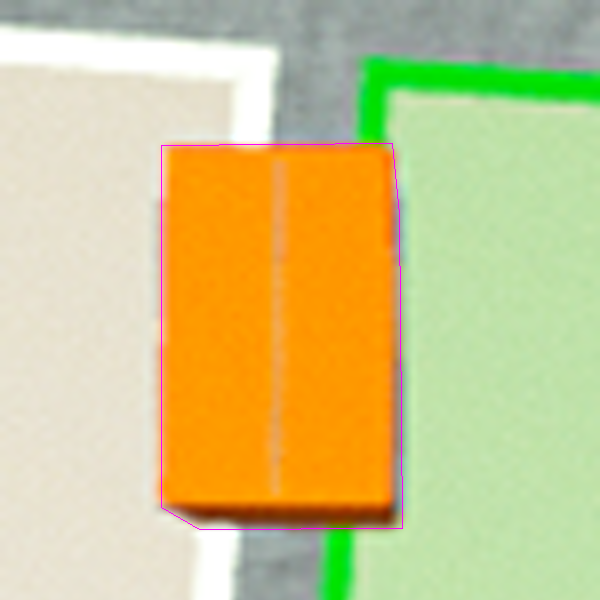

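View pics/z_scene.png

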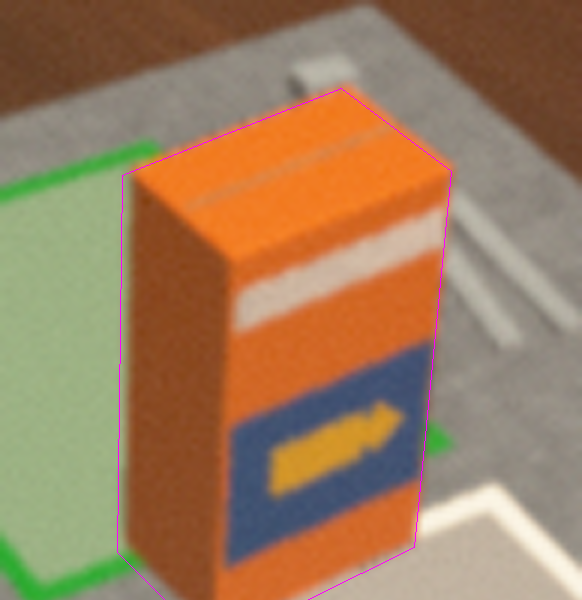

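Run:
```python
from workcell import *
from h import *
d=camera("top")
print(unproj(d,[[83,175],[45,215],[45,265],[45,340],[20,364],[0,360]],0).round())
cv2.imwrite('pics/left.png',cv2.resize(d['pixels'][60:400,:200],None,fx=1.75*1,fy=1.75))
w=camera("wrist");cv2.imwrite('pics/w0.png',w['pixels'])
```

```text
[[718. 469.   0.]
 [644. 536.   0.]
 [552. 531.   0.]
 [418. 523.   0.]
 [377. 565.   0.]
 [384. 601.   0.]]
```

View pics/left.png

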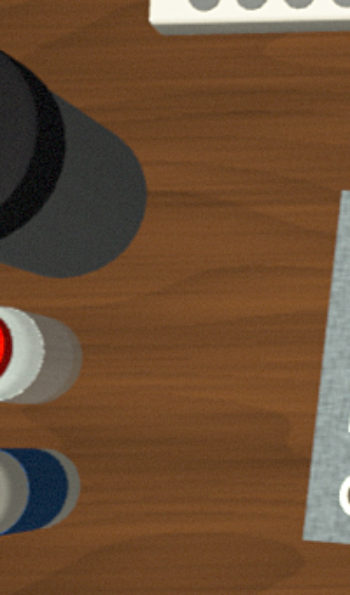

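View pics/w0.png

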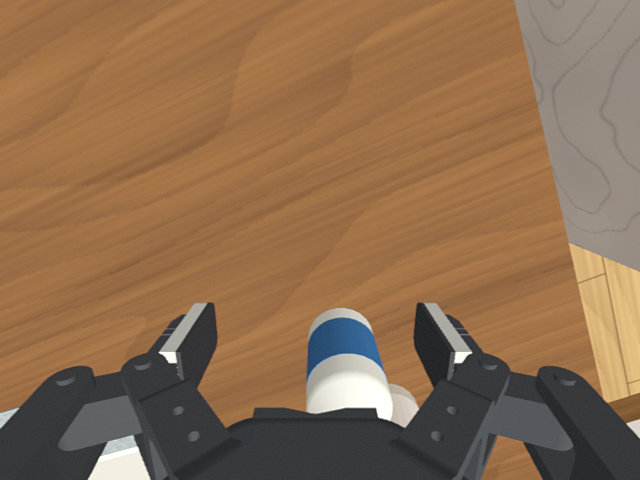

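Top view: tall bottles stand at about x>380, y>520, on the +x side of the start pose. I'll rise first and go around them.

Call:
move_arm(
  offset=[
    [0, 0, -6],
    [-3, 2.5, -10],
    [-7, 6, -10],
    [-11.2, 9.3, -10],
    [-11.2, 9.3, -10],
  ],
  turn=[
    [0, 0, 0.1],
    [0, 0, 0.25],
    [0, 0, 0.4],
    [0, 0, 0.55],
    [0, 0, 0.55],
  ],
  claw=[2.5, 2.5, 2.5, 2.5, 2.5],
)

```text
time: 1.72
ee_pos: [300.7, 453.3, 331.9]
tcp_rot: [3.141, -0.0, 0.605]
force: [-0.2, 0.0, 0.9]
gripper_width: 25.1
```

Call:
move_arm(
  offset=[
    [0, 5, 0],
    [0, 10, 0],
    [0, 15, 0],
    [0, 20, 0],
    [0, 25, 0],
  ],
  turn=[
    [0, 0, 0.13],
    [0, 0, 0.26],
    [0, 0, 0.4],
    [0, 0, 0.52],
    [0, 0, 0.63],
  ],
  claw=[2.5, 2.5, 2.5, 2.5, 2.5],
)

```text
time: 2.35
ee_pos: [444.3, 250.5, 331.4]
tcp_rot: [-3.141, -0.0, -0.022]
force: [1.3, 1.1, 0.4]
gripper_width: 25.2
```

Run:
```python
from workcell import *
from h import *
s=sense();print(s['time'],s['ee_pos'],s['tcp_rot'])
d=camera("wrist");cv2.imwrite('pics/w1.png',d['pixels'])
print([(o['p'],o['box']) for o in cut_out("carton","wrist")])
im=d['pixels']
hh=proj(d,box([524,56,-.02]));print(hh.round())
```

```text
2.35 [444.3202822  250.47896621 331.44488336] [-3.14114127e+00 -4.95639234e-04 -2.24105799e-02]
[(0.78, [377.4, 305.4, 411.1, 346.1])]
[[346. 331.]
 [356. 389.]
 [347. 305.]
 [357. 357.]
 [391. 330.]
 [413. 389.]
 [393. 305.]
 [417. 357.]]
```

View pics/w1.png

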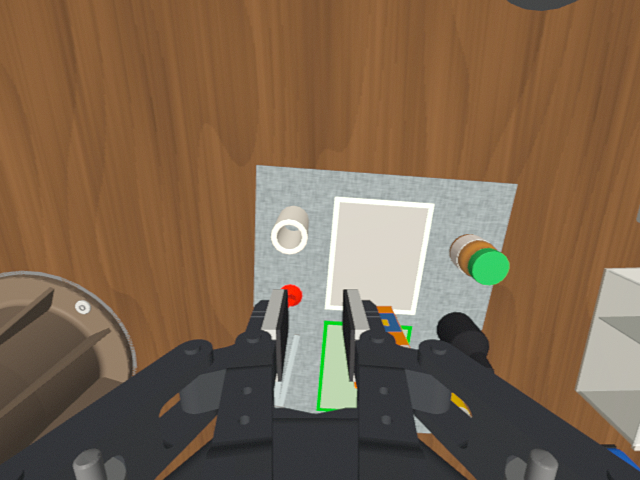

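Call:
move_arm(
  offset=[
    [4, 4, 2],
    [8.2, 8, 5],
    [8.2, 10.8, 10],
    [8.2, 10.8, 16],
    [8.2, 10.8, 21.9],
  ],
  turn=[
    [0, 0, 0],
    [0, 0, 0],
    [0, 0, 0],
    [0, 0, 0],
    [0, 0, 0],
  ],
  claw=[2.5, 2.5, 2.5, 2.5, 2.5],
)

```text
time: 3.08
ee_pos: [523.6, 142.0, 110.8]
tcp_rot: [-3.141, -0.001, -0.019]
force: [1.0, 0.4, -0.9]
gripper_width: 25.3
```

Run:
```python
from workcell import *
from h import *
s=sense();print(s['time'],s['ee_pos'],s['tcp_rot'],s['force'])
for c in("wrist","scene"):
    d=camera(c);cv2.imwrite(f'pics/{c}2.png',d['pixels'])
```

```text
3.075 [523.57059512 142.03927106 110.77008558] [-3.14108827e+00 -1.16107584e-03 -1.92706903e-02] [ 1.02940374  0.3879014  -0.90587619]
```

View pics/wrist2.png

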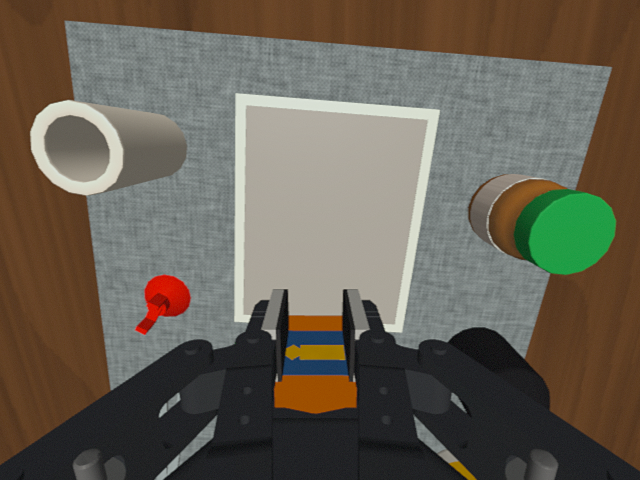

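View pics/scene2.png

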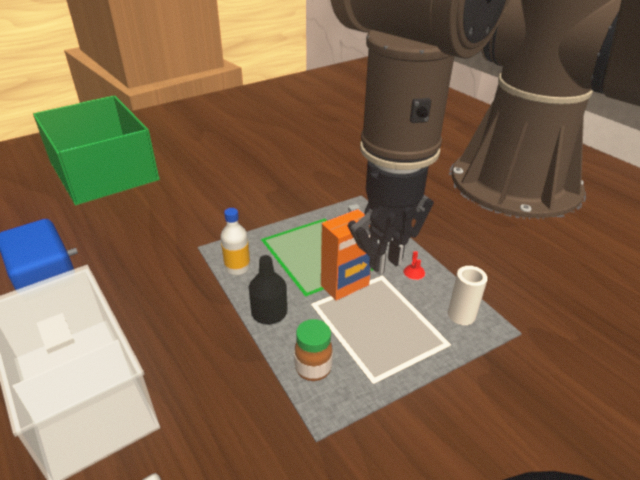

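Fingers are centred on the back of the carton (wrist view, carton at 275–357, fingertips at 275 and 355). Now I approach.

Call:
move_arm(
  offset=[
    [0, 2, 0],
    [0, 4, 0],
    [0, 4.8, 0],
    [0, 5.4, 0],
    [0, 6.0, 0],
  ],
  turn=[
    [0, 0, 0],
    [0, 0, 0],
    [0, 0, 0],
    [0, 0, 0],
    [0, 0, 0],
  ],
  claw=[2.5, 2.5, 2.5, 2.5, 2.5],
)

```text
time: 3.8
ee_pos: [522.2, 81.3, 112.8]
tcp_rot: [-3.141, -0.001, -0.02]
force: [-0.2, 0.9, 0.3]
gripper_width: 24.9
```

Run:
```python
from workcell import *
from h import *
s=sense();print(s['time'],s['ee_pos'],s['force'])
d=camera("scene");cv2.imwrite('pics/s3.png',cv2.resize(d['pixels'][190:330,230:460],None,fx=3,fy=3))
```

```text
3.8 [522.18014128  81.2553418  112.81328666] [-0.22913314  0.91581532  0.33294807]
```

View pics/s3.png

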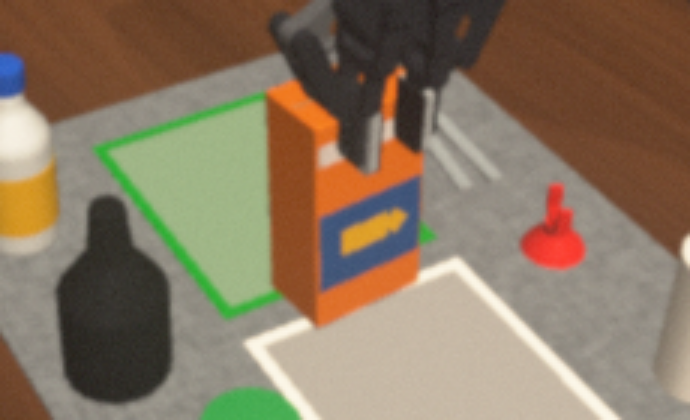

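Fingertips are on the upper part of the back face. The push continues slowly.

Call:
move_arm(
  offset=[
    [0, 0.7, 0],
    [0, 1.4, 0],
    [0, 2.1, 0],
    [0, 2.8, 0],
    [0, 3.4, 0],
  ],
  turn=[
    [0, 0, 0],
    [0, 0, 0],
    [0, 0, 0],
    [0, 0, 0],
    [0, 0, 0],
  ],
  claw=[2.5, 2.5, 2.5, 2.5, 2.5],
)

```text
time: 4.47
ee_pos: [521.2, 47.1, 112.3]
tcp_rot: [3.142, 0.0, -0.02]
force: [0.3, -0.0, -0.1]
gripper_width: 25.1
```

Run:
```python
from workcell import *
from h import *
s=sense();print(s['time'],s['ee_pos'],s['force'])
d=camera("scene");cv2.imwrite('pics/s4.png',cv2.resize(d['pixels'][190:330,230:460],None,fx=3,fy=3))
```

```text
4.475 [521.22295276  47.06408617 112.2768627 ] [ 0.30034205 -0.04156368 -0.11355324]
```

View pics/s4.png

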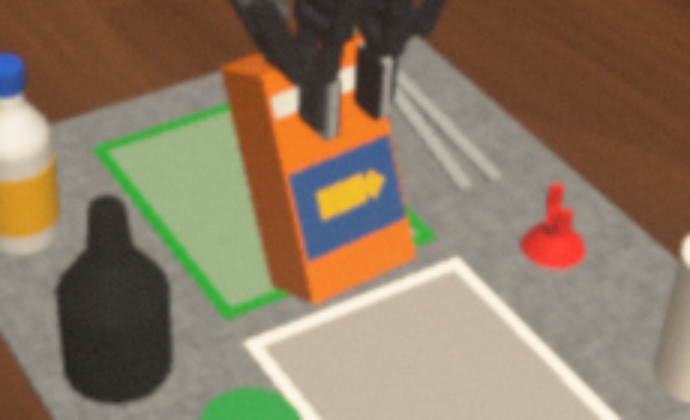

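It is tilted close to 20° with no foot slip. A small extra push, then I hold while it falls.

Call:
move_arm(
  offset=[
    [0, 0.6, 0],
    [0, 1.0, 0],
    [0, 1.0, 0],
    [0, 1.0, 0],
    [0, 1.0, 0],
  ],
  turn=[
    [0, 0, 0],
    [0, 0, 0],
    [0, 0, 0],
    [0, 0, 0],
    [0, 0, 0],
  ],
  claw=[2.5, 2.5, 2.5, 2.5, 2.5],
)

```text
time: 5.15
ee_pos: [521.0, 37.7, 112.3]
tcp_rot: [-3.142, -0.0, -0.02]
force: [0.1, -0.4, -0.8]
gripper_width: 24.8
```

Run:
```python
from workcell import *
from h import *
s=sense();print(s['time'],s['ee_pos'],s['force'])
d=camera("scene");cv2.imwrite('pics/s5.png',cv2.resize(d['pixels'][190:330,230:460],None,fx=3,fy=3))
```

```text
5.15 [521.01754636  37.73045815 112.31924706] [ 0.08358614 -0.40551659 -0.77334245]
```

View pics/s5.png

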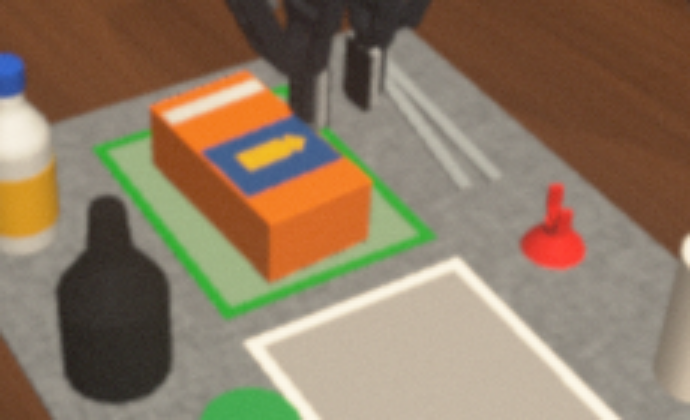

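It is lying flat inside the bay. I'll rise straight up and move back to get clear.

Call:
move_arm(
  offset=[
    [0, 0, -5],
    [0, 0, -10],
    [0, -5, -15],
    [0, -10, -17],
    [0, -16, -17],
  ],
  turn=[
    [0, 0, 0],
    [0, 0, 0],
    [0, 0, 0],
    [0, 0, 0],
    [0, 0, 0],
  ],
  claw=[2.5, 2.5, 2.5, 2.5, 2.5],
)

```text
time: 5.82
ee_pos: [525.3, 199.4, 284.9]
tcp_rot: [-3.14, -0.004, -0.021]
force: [0.9, 0.1, -1.4]
gripper_width: 24.9
```

Call:
move_arm(
  offset=[
    [0, -6, 0],
    [-3, -11, 0],
    [-5, -15, 0],
    [-5, -15, 0],
    [-5, -15, 0],
  ],
  turn=[
    [0, 0, 0],
    [0, 0, 0],
    [0, 0, 0],
    [0, 0, 0],
    [0, 0, 0],
  ],
  claw=[2.5, 2.5, 2.5, 2.5, 2.5],
)

```text
time: 6.45
ee_pos: [477.2, 348.4, 282.2]
tcp_rot: [3.141, 0.0, -0.019]
force: [0.4, -0.2, -0.4]
gripper_width: 24.6
```

Run:
```python
from workcell import *
from h import *
s=sense();print(s['time'],s['ee_pos'],s['force'])
d=camera("top");cv2.imwrite('pics/t6.png',cv2.resize(d['pixels'][150:400,150:460],None,fx=2.5,fy=2.3))
hsv=cv2.cvtColor(d['pixels'],cv2.COLOR_BGR2HSV)
m=cv2.inRange(hsv,(4,150,60),(18,255,255));m[:228]=0;m[335:]=0;m[:,:295]=0;m[:,430:]=0
v,u=np.nonzero(m);P=unproj(d,np.c_[u,v],48)[:,:2];r=cv2.minAreaRect(P.astype(np.float32));print(r)
c=np.array([516.6,-39.9]);ey=np.array([.0922,.9957]);ex=np.array([.9957,-.0922])
q=cv2.boxPoints(r)-c;print('in bay frame (half 70 x 87.5)',np.c_[q@ex,q@ey].round(1))
for n in("siphon_bell","clip","dosing_bottle","tongs","food_jar","shrimp_tube"):
    o=cut_out(n,"top")
    if o:
        b=o[0]['box'];print(n,round(o[0]['p'],2),unproj(d,[[b[0],b[1]],[b[2],b[3]]],3)[:,:2].round().tolist())
```

```text
6.45 [477.15505194 348.44000286 282.20620647] [ 0.40009045 -0.19275229 -0.38139022]
((508.59222412109375, -66.62528991699219), (214.1318359375, 106.68374633789062), 69.16390228271484)
in bay frame (half 70 x 87.5) [[ -85.6 -116.2]
 [  17.2 -144.8]
 [  74.6   61.5]
 [ -28.2   90.1]]
siphon_bell 0.75 [[701.0, 65.0], [630.0, 8.0]]
clip 0.92 [[424.0, 118.0], [381.0, 77.0]]
dosing_bottle 0.93 [[694.0, -65.0], [628.0, -112.0]]
tongs 0.66 [[409.0, 33.0], [362.0, -117.0]]
food_jar 0.92 [[705.0, 204.0], [641.0, 142.0]]
shrimp_tube 0.64 [[437.0, 262.0], [383.0, 193.0]]
```

View pics/t6.png

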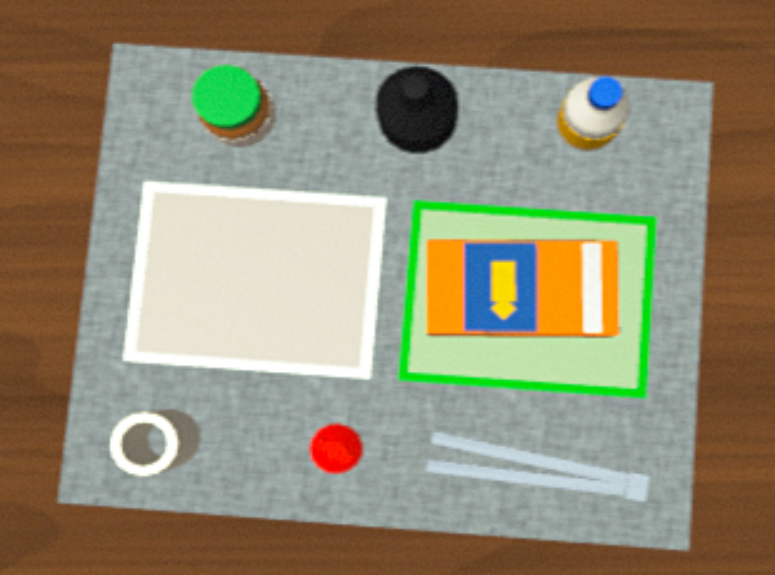

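The top picture shows the carton flat, crop pixels 427–619 × 240–335, inside the green border (about 403–655 × 203–396). The rectangle fit in that script picked up stray pixels outside the carton. I'll redo it with a clean mask, then sign off if it agrees.

Run:
```python
from workcell import *
from h import *
d=camera("top")
hsv=cv2.cvtColor(d['pixels'],cv2.COLOR_BGR2HSV)
m=cv2.inRange(hsv,(4,150,60),(20,255,255))[245:302,312:402]
v,u=np.nonzero(m);P=unproj(d,np.c_[u+312,v+245],48)[:,:2];r=cv2.minAreaRect(P.astype(np.float32));print(r)
c=np.array([516.6,-39.9]);ey=np.array([.0922,.9957]);ex=np.array([.9957,-.0922])
q=cv2.boxPoints(r)-c;q=np.c_[q@ex,q@ey];print('bay frame',q.round(1))
s=sense();print(s['force'],s['time'])
if abs(q[:,0]).max()<66 and abs(q[:,1]).max()<84: print(sign_off())
```

```text
((521.8099975585938, -33.61839294433594), (128.15597534179688, 69.65555572509766), 89.02840423583984)
bay frame [[-25.3 -59.8]
 [ 44.2 -54.5]
 [ 34.5  73.3]
 [-34.9  68. ]]
[ 0.01000319  0.84183817 -0.2004712 ] 6.85
the job is handed in; nothing more can be done
None
```

The carton tipped over and is lying flat, wholly inside the green bay. I pushed it near the top of its back face with the partly open fingertips until it passed about 20° and fell by itself. It was not gripped or lifted, and I didn't touch it again once it was down.

**Carton:** in the last top picture it is at least 14 mm inside the outer edge of the border at the near end. It is about 26 mm or more inside at the sides and far end.

**Other things:** the other six things are where they were, within the few millimetres the detections vary.

**Robot:** it finished clear at about (477, 348, 282) mm, with no contact force showing. The job was handed in at 6.9 s.

**Checks that disagreed:**
- The first carton fit from the scene camera failed because of a bad mask, so I redid it by colour.
- The first check of the final position included stray pixels and put the carton partly outside the bay. The picture and the repeat with a clean mask both show it inside.

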